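# Lay out the nested coffee set

### The arm

A 7-joint arm with a two-finger parallel gripper is mounted at the origin on the work surface. World frame = base frame: x ahead of the robot, y to its left, z up, the work surface at z = 0. Lengths are in m, angles in rad, forces in N, time in s.
With the tool pointing down it reaches from about 0.4 to 0.85 m from the base axis. Payload 10.4 kg.
Tool frame: the origin (TCP) lies between the finger pads; the fingertips stand r.nose_length ahead of it and the grasp point (between the pads) lies 6 mm ahead of it (r.nose_length is the distance from the TCP to the fingertips, in m); z points along the fingers, x is the direction in which the jaws open and shut, and the axes are right-handed (so a half turn about z gives the same grasp; the last joint's range is limited). The gripper opens to 87 mm and grips with 3 to 60 N. Pads are 19 mm wide; open, the fingers measure 117 mm over their backs; the gripper's body (75 mm by 190 mm) begins 51 mm behind the grasp point.
Start: joints at [1.248, 0.332, -0.065, 1.46, 0.022, 1.35, -0.088], TCP at [0.185, -0.597, 0.248] pointing down, gripper open.
Joint ranges: [-2.6, 2.6], [-0.5, 2.12], [-1.47, 1.34], [0.16, 2.42], [-1.27, 4.41], [0.06, 2.06], [-2.6, 2.6]. Speed limits (rad/s): [2.22, 2.22, 2.79, 2.79, 3.14, 3.14, 3.14].

### API

Orientations are given as a unit quaternion [x, y, z, w].
In Python, from bench import r gives the robot as it stands. The module is installed in compiled form; this text tells all that it offers.
- The arm moves only by the shell command python3 -m creep 'ROWS' [OPENING] [FORCE]. ROWS is JSON, a list of rows, each an object of numbers: "x", "y", "z": the shift along the world's x, y, z in m; "spin": the turn about the world's z in degrees. In form: [{"x": .., "y": .., "z": .., "spin": ..}, ...]. A call has 1 to 12 rows; each row is the pose to reach, as a shift and turn from the pose commanded when the call began; what a row does not reach only later rows make up. A row lasts 1/8 s, in which the tool goes at most 62.5 mm and 10.7 degrees, less where a joint would pass 70% of its speed; a pose out of reach is approached as far as the arm can. A call with a gripper value outside its range is refused whole. OPENING is the finger opening in m, from 0 to 0.087, set as the call begins (- or left out, the last holds). The fingers move at their own pace and stop on an object; FORCE is the grip in N (left out, the last holds). Time passes only in rows, so rows that repeat a pose let the fingers close. It gives the time, the measured TCP pose, the force and the opening at its end, in the units of the state.
- r.read_state(): the state, without advancing time (a new reading comes with each control period).
- r.camera(name): name is "side" or "top" or "wrist"; returns a dict with "pixels" (400x640x3 uint8, blue, green, red), "z_map" (400x640 float32, m along the optical axis (not along the pixel's ray), 0 where there is no reading), "K" (3x3 intrinsics, pixels), "R" (3x3) and "t" (3): a world point X has camera coordinates R X + t. Camera axes: x right, y down, z forward; pixel columns grow to the right and rows downward; lengths in m; the calibration is good to about 2 mm. The wrist camera is an equidistant fisheye: a pixel r from the principal point sees the ray r / f radians off the axis. A picture is of the moment at which its call begins.
- r.close_job(): hands the job in, once; it reports no verdict.
The state is a dict: "time": time; "joint_positions": joint angles; "joint_vel": joint speeds; "joint_torque": joint torques, N m; "ee_pos": TCP position; "eef_rot": TCP orientation; "ft_force": force on the tool from outside, world axes, zero at the start; "torque": the same for the moment, N m; "width": finger opening in m.
Only numpy, scipy, OpenCV 4.12 (cv2) and the standard library are available. Lean on these libraries where they do the work, as an engineer would, in place of code of your own. Each camera call takes 0.05 s, during which the arm holds its last target. There are 200 camera calls.

### The job

Lay the coffee tray: take the nested stack apart from the top, one piece at a time, and stand each piece upright in the middle of its own place - the red canister on the reed coaster and each cup on the saucer of its own glaze. Set the cups down, do not drop them, and leave the saucers, the coaster and the clay incense burner where they stand.

Things in the scene. Friction and masses are not known exactly. Their poses are not given: they have to be found in the camera images.
- canister: red plastic canister with a ribbed red twist cap, the top piece of the stack: upright cylinder 33 mm in diameter (cap 34.5 mm, its top 15 mm), 56 mm high. It stands 12 mm deep in the mouth of the small green cup. Origin: centre of its underside, z up.
- cup_small: small glazed cup, green, round and without a handle: 47 mm across the rim, tapering straight to 39 mm across the foot, 52 mm high, wall 3 mm; inside, 12 mm below the rim, is a level step that carries the next piece of the stack. It stands 12 mm deep in the mouth of the ochre cup, so that 40 mm of it show above that cup's rim. Origin: centre of its underside, z up.
- cup_medium: middle-sized glazed cup, ochre yellow, round and without a handle: 56 mm across the rim, tapering straight to 48 mm across the foot, 56 mm high, wall 3 mm; inside, 12 mm below the rim, is a level step that carries the next piece of the stack. It stands 12 mm deep in the mouth of the blue cup, so that 44 mm of it show above that cup's rim. Origin: centre of its underside, z up.
- cup_large: large glazed cup, cobalt blue, round and without a handle: 66 mm across the rim, tapering straight to 56 mm across the foot, 60 mm high, wall 3 mm; inside, 12 mm below the rim, is a level step that carries the next piece of the stack. It is the bottom of the stack and stands on the floor of the square tin tray, which is 60 mm above the work surface (the tray, 430 mm square with an 18 mm rim, stands on a low reed stool). Origin: centre of its underside, z up.
- coaster: round coiled-reed coaster, straw-coloured with dark brown rings, loose, 92 mm across, its top 6 mm above its underside. Origin: centre of its underside, z up.
- saucer_small: green-glazed saucer, loose, 94 mm across, rim 13 mm high; its flat round floor in the middle, 60 mm across, lies 5 mm above its underside. Origin: centre of its underside, z up. It stands free on the tray.
- saucer_medium: ochre yellow-glazed saucer, loose, 102 mm across, rim 13 mm high; its flat round floor in the middle, 68 mm across, lies 5 mm above its underside. Origin: centre of its underside, z up. It stands free on the tray.
- saucer_large: cobalt blue-glazed saucer, loose, 110 mm across, rim 13 mm high; its flat round floor in the middle, 76 mm across, lies 5 mm above its underside. Origin: centre of its underside, z up. It stands free on the tray.
- burner: terracotta incense burner, a loose footed bowl 72 mm across and 68 mm high, standing on the tray among the saucers; it stays where it is. Origin: centre of its underside, z up.
Not all that is in view belongs to the job. What is meant by the cup_large is not white, and is the smaller of those in its own colour.

How it is judged:
On the way, in this order (a step that is already met when the one before it is completed fails the run):
1. the red canister stands on the reed coaster (horizontal distance between canister and coaster below 0.01 m and z of canister in the frame of coaster between 0.003 and 0.009 m and angle between canister's own z axis and vertical below 0.09 rad and linear speed of canister below 0.02 m/s), for 0.2 s.
2. the small green cup stands on the green saucer (horizontal distance between cup_small and saucer_small below 0.01 m and z of cup_small in the frame of saucer_small between 0.002 and 0.008 m and angle between cup_small's own z axis and vertical below 0.09 rad and linear speed of cup_small below 0.02 m/s), for 0.2 s.
3. the middle ochre cup stands on the ochre saucer (horizontal distance between cup_medium and saucer_medium below 0.01 m and z of cup_medium in the frame of saucer_medium between 0.002 and 0.008 m and angle between cup_medium's own z axis and vertical below 0.09 rad and linear speed of cup_medium below 0.02 m/s), for 0.2 s.
4. the large blue cup stands on the blue saucer (horizontal distance between cup_large and saucer_large below 0.01 m and z of cup_large in the frame of saucer_large between 0.002 and 0.008 m and angle between cup_large's own z axis and vertical below 0.09 rad and linear speed of cup_large below 0.02 m/s), for 0.2 s.
At the end, for the whole second after the job is handed in: The red canister stands on the reed coaster, the small green cup on the green saucer, the ochre cup on the ochre saucer and the blue cup on the blue saucer, each released, at rest, upright within 5 degrees and seated within 3 mm in height, its centre within 10 mm of the centre of its place (all of step 1 and all of step 2 and all of step 3 and all of step 4); the robot touches nothing.
It fails at once if a saucer, the coaster or the clay incense burner is shoved more than 25 mm from where it stood, or tipped by more than 20 degrees (distance of any of saucer_small, saucer_medium, saucer_large, coaster, burner from where it was at the start of the episode above 0.025 m or angle between any of saucer_small, saucer_medium, saucer_large, coaster, burner's own z axis and vertical above 0.35 rad).
It fails at once if the canister or a cup is tipped over (beyond 40 degrees) (angle between any of canister, cup_small, cup_medium, cup_large's own z axis and vertical above 0.7 rad).
It fails at once if a cup is dropped (free of the fingers it falls at over 0.5 m/s, as after 13 mm) ((contact force between the fingers and cup_small below 0.05 N and linear speed of cup_small above 0.5 m/s) or (contact force between the fingers and cup_medium below 0.05 N and linear speed of cup_medium above 0.5 m/s) or (contact force between the fingers and cup_large below 0.05 N and linear speed of cup_large above 0.5 m/s)).
It also fails if it takes over 99 s, if anything falls off the work surface, if the arm or the gripper's body presses on something with over 40 N, if the wrist force passes 120 N, or if a joint passes its speed limit or range.

## Working session

There is one attempt and no reset: what is moved stays moved. The work goes in short steps, Python scripts to look and compute and a shell command to move; the robot and the scene stay as the last step left them, time stands still between calls to the robot, and variables do not carry over. Pictures are saved under pics/ and viewed, about 12 in all and at most 16, crops included, and the job is handed in when it is done.

```bash
mkdir -p pics
cat > h.py <<'E'
import numpy as np, cv2
from bench import r
def cloud(c):
    z=c["z_map"]; K=c["K"]; v,u=np.indices(z.shape)
    P=np.stack([(u-K[0,2])/K[0,0]*z,(v-K[1,2])/K[1,1]*z,z],-1)
    return (P-c["t"])@c["R"]
E
python3 - <<'E'
from h import *
np.set_printoptions(precision=4,suppress=True)
for n in("top","side"):
    c=r.camera(n); cv2.imwrite(f"pics/{n}0.png",c["pixels"]); np.savez(n+"0.npz",**c)
    print(n,c["K"].tolist(),(-c["R"].T@c["t"]),c["R"])
s=r.read_state(); print(s, r.nose_length)
E
```

```text
top [[366.3275619446633, 0.0, 328.12383170877496], [0.0, 366.3275619446633, 200.2173902476379], [0.0, 0.0, 1.0]] [0.3115 0.0057 1.2113] [[-0.0164 -0.9997  0.0183]
 [-0.9842  0.0129 -0.1767]
 [ 0.1764 -0.0209 -0.9841]]
side [[451.8936289360954, 0.0, 322.1839786374965], [0.0, 451.8936289360954, 199.57001410940313], [0.0, 0.0, 1.0]] [0.1514 0.5948 0.9668] [[-0.8478 -0.5303 -0.0051]
 [-0.403   0.6504 -0.6438]
 [ 0.3448 -0.5438 -0.7652]]
{'time': 0.1, 'joint_positions': array([ 1.2484,  0.3328, -0.0647,  1.4609,  0.0216,  1.3499, -0.0885]), 'joint_vel': array([ 0.0005, -0.0015,  0.0001, -0.0026,  0.0002, -0.0008,  0.0014]), 'joint_torque': array([  0.0023, -62.4548,   0.0251, -39.0722,  -0.0615,   0.0365,
         0.    ]), 'ee_pos': array([ 0.1845, -0.5968,  0.2468]), 'eef_rot': array([ 0.8048, -0.5936, -0.0005, -0.0003]), 'ft_force': array([ 0.4091,  0.4503, -0.2083]), 'torque': array([-0.0231, -0.0271, -0.0149]), 'width': 0.0871348489185518} 0.025
```

View pics/top0.png

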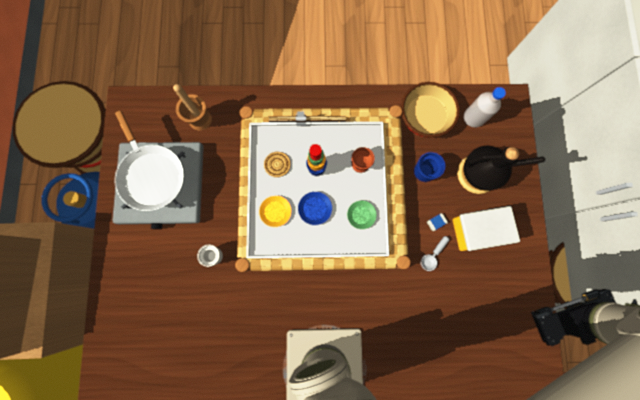

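View pics/side0.png

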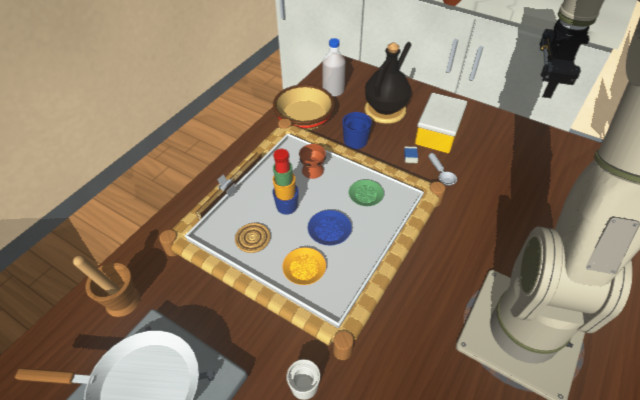

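Top view: the stack is at (316,160) and the coaster at (278,164). The saucers are ochre (276,211), blue (316,208) and green (362,214), and the burner is at (362,160). Candidates for cup_large are the stack's blue bottom at top (317,168), the bigger blue mug off the tray at (430,165), and the white cup at (209,255). The one in the stack is the smaller blue one, so I choose that.

```bash
cat >> h.py <<'E'
def cast(c,uv,z):
    d=np.linalg.inv(c["K"])@[uv[0],uv[1],1]; d=c["R"].T@d; o=-c["R"].T@c["t"]
    return o+d*(z-o[2])/d[2]
def proj(c,X):
    p=c["K"]@(c["R"]@np.array(X)+c["t"]); return p[:2]/p[2]
HSV=dict(red=((0,150,60),(8,255,255)),green=((40,60,40),(85,255,255)),ochre=((18,170,60),(30,255,255)),blue=((105,150,40),(125,255,255)))
def blobs(c,col,box,amin=20):
    m=cv2.inRange(cv2.cvtColor(c["pixels"],cv2.COLOR_BGR2HSV),*[np.array(a) for a in HSV[col]])
    k=np.zeros_like(m); x0,y0,x1,y1=box; k[y0:y1,x0:x1]=m[y0:y1,x0:x1]
    cs,_=cv2.findContours(k,cv2.RETR_EXTERNAL,cv2.CHAIN_APPROX_NONE)
    return sorted([q for q in cs if cv2.contourArea(q)>amin],key=cv2.contourArea,reverse=True)
E
python3 - <<'E'
from h import *
np.set_printoptions(precision=4,suppress=True)
B=dict(top=(245,120,390,260),side=(190,130,430,330))
for n in B:
    c=dict(np.load(n+"0.npz")); P=cloud(c)
    print(n,"tray floor z",np.median(P[200:250,330:345,2]) if n=="top" else "")
    for col in HSV:
        for q in blobs(c,col,B[n])[:3]:
            (e,ax,_)=cv2.fitEllipse(cv2.convexHull(q))
            m=np.zeros(c["z_map"].shape,np.uint8); cv2.drawContours(m,[q],-1,1,-1)
            print(n,col,np.round(e,1),np.round(ax,1),"area",cv2.contourArea(q),"@.073",cast(c,e,.073)[:2],"depth med",np.median(P[m>0],0),"zmax",np.percentile(P[m>0][:,2],95))
c=dict(np.load("top0.npz")); P=cloud(c)
# canister top: points z in .235-.26
M=(P[...,2]>.238)&(P[...,2]<.26)&(abs(P[...,1])<.2)&(P[...,0]>.3)&(P[...,0]<.8)
print("can top",P[M].mean(0),P[M].min(0),P[M].max(0),M.sum())
c=dict(np.load("side0.npz"));P=cloud(c)
M=(P[...,2]>.238)&(P[...,2]<.26)&(abs(P[...,1])<.2)&(P[...,0]>.3)&(P[...,0]<.8)
print("can top side",P[M].mean(0),P[M].min(0),P[M].max(0),M.sum())
# coaster: edges against gray tray: saturation
for n,(x0,y0,x1,y1) in dict(top=(258,145,298,182),side=(225,210,280,262)).items():
    c=dict(np.load(n+"0.npz")); h=cv2.cvtColor(c["pixels"],cv2.COLOR_BGR2HSV)[y0:y1,x0:x1]
    m=((h[...,1]>60)).astype(np.uint8); q=max(cv2.findContours(m,0,1)[0],key=cv2.contourArea)
    e,ax,_=cv2.fitEllipse(cv2.convexHull(q)); e=np.add(e,(x0,y0)); print("coaster",n,e,ax,cast(c,e,.065))
    x=cv2.resize(c["pixels"][120:270,235:405] if n=="top" else c["pixels"][120:300,180:420],None,fx=4 if n=="top" else 3,fy=4 if n=="top" else 3,interpolation=cv2.INTER_CUBIC); cv2.imwrite(f"pics/crop_{n}.png",x)
E
```

```text
top tray floor z 0.06008181148155281
top red [362.  159.3] [21.7 24.4] area 373.0 @.073 [ 0.6484 -0.1301] depth med [ 0.6406 -0.1269  0.1024] zmax 0.1289342611621549
top red [315.1 151.8] [12.2 15.8] area 133.5 @.073 [0.675  0.0211] depth med [0.6194 0.0189 0.2493] zmax 0.2533389125154034
top green [361.6 214.3] [28.2 29.1] area 613.0 @.073 [ 0.4692 -0.1229] depth med [ 0.4708 -0.1238  0.0674] zmax 0.07364040807133346
top green [315.9 155.8] [13.6 16.6] area 31.0 @.073 [0.6615 0.0188] depth med [0.6083 0.017  0.1968] zmax 0.20751835071003513
top ochre [274.9 210.9] [29.9 31.1] area 695.5 @.073 [0.4838 0.1489] depth med [0.4847 0.1494 0.0671] zmax 0.07370192617920818
top ochre [315.6 159.8] [15.2 18.3] area 45.0 @.073 [0.6484 0.0197] depth med [0.6058 0.0179 0.1571] zmax 0.17021092081937486
top blue [314.8 207.7] [31.9 32.7] area 781.5 @.073 [0.4921 0.0239] depth med [0.4927 0.0235 0.0667] zmax 0.07307247501372033
top blue [316.4 165. ] [17.2 18.6] area 34.0 @.073 [0.6309 0.0173] depth med [0.5994 0.0153 0.1092] zmax 0.12101364135142763
side tray floor z 
side red [281.1 160.8] [15.6 
[... 589 characters left out ...]
451] zmax 0.16572903896807217
side ochre [424.3 138.6] [18.4 21.5] area 211.0 @.073 [ 0.4244 -0.3938] depth med [ 0.4414 -0.4368  0.0313] zmax 0.06343681658433217
side blue [329.9 225.1] [29.6 38. ] area 721.0 @.073 [0.4944 0.0193] depth med [0.4958 0.0129 0.0662] zmax 0.07238705520244193
side blue [356.2 133.6] [23.5 28.7] area 295.5 @.073 [ 0.6037 -0.3084] depth med [ 0.6099 -0.316   0.0487] zmax 0.07895455049882172Traceback (most recent call last):
  File "<stdin>", line 9, in <module>
cv2.error: OpenCV(4.12.0) /io/opencv/modules/imgproc/src/shapedescr.cpp:361: error: (-201:Incorrect size of input array) There should be at least 5 points to fit the ellipse in function 'fitEllipseNoDirect'
```

Run:
```python
from h import *
np.set_printoptions(precision=4,suppress=True)
def circ(X):
    A=np.c_[2*X,np.ones(len(X))]; s=np.linalg.lstsq(A,(X**2).sum(1),rcond=None)[0]; return s[0],s[1],2*np.sqrt(s[2]+s[0]**2+s[1]**2)
B=dict(top=(245,190,390,240),side=(275,176,400,300))
for n in B:
    c=dict(np.load(n+"0.npz")); P=cloud(c)
    h=cv2.cvtColor(c["pixels"],cv2.COLOR_BGR2HSV); S=(h[...,1]>75).astype(np.uint8)
    for nm,z,d,g in (("coaster",.065,.092,(.61,.11)),("sg",.073,.094,(.4695,-.1223)),("so",.073,.102,(.4845,.1494)),("sb",.073,.110,(.493,.022))):
        if nm=="coaster": g=cast(c,(278,163.5) if n=="top" else (253,237),.065)
        pc=proj(c,[g[0],g[1],z]); m=np.zeros_like(S)
        r_=[tuple(np.round(proj(c,[g[0]+.068*np.cos(a),g[1]+.068*np.sin(a),z])).astype(int)) for a in np.linspace(0,6.28,30)]
        cv2.fillPoly(m,[np.array(r_,np.int32)],1); m&=S
        m=cv2.morphologyEx(m,cv2.MORPH_CLOSE,np.ones((3,3)))
        q=max(cv2.findContours(m,0,1)[0],key=cv2.contourArea); hu=cv2.convexHull(q)[:,0]
        X=np.array([cast(c,u,z)[:2] for u in hu]); print(n,nm,np.array(circ(X)),"want d",d, "minenc", cv2.minEnclosingCircle((X*1000).astype(np.float32)))
    M=(P[...,2]>.236)&(P[...,2]<.26)&(abs(P[...,1])<.2)&(P[...,0]>.5)&(P[...,0]<.7)
    print("can top",P[M].mean(0),P[M].min(0),P[M].max(0),M.sum())
    # horizontal slices of stack, nearside fit
    for zc,dd in ((.24,.0345),(.203,.047),(.163,.056),(.119,.066)):
        M=(abs(P[...,2]-zc+.004)<.007)&(abs(P[...,1]-.02)<.06)&(P[...,0]>.55)&(P[...,0]<.66); X=P[M][:,:2]
        if len(X)>8: print("slice",zc,len(X),X.mean(0),X.min(0),X.max(0))
    x0,y0,x1,y1=(235,120,405,270) if n=="top" else (200,120,420,290)
    cv2.imwrite(f"pics/crop_{n}.png",cv2.resize(c["pixels"][y0:y1,x0:x1],None,fx=3.5,fy=3.5,interpolation=cv2.INTER_CUBIC))
```

```text
top coaster [0.6388 0.1448 0.0859] want d 0.092 minenc ((638.8822021484375, 145.00035095214844), 43.568199157714844)
top sg [ 0.4695 -0.1229  0.0887] want d 0.094 minenc ((469.4371643066406, -122.892333984375), 44.74142074584961)
top so [0.4843 0.1486 0.102 ] want d 0.102 minenc ((484.449951171875, 148.9222869873047), 51.67835998535156)
top sb [0.4923 0.0237 0.1062] want d 0.11 minenc ((492.386474609375, 23.822908401489258), 53.74974822998047)
can top [0.6235 0.0174 0.2493] [ 0.6085 -0.0002  0.2373] [0.6418 0.0355 0.2555] 138
slice 0.24 16 [0.6131 0.018 ] [ 0.6086 -0.0002] [0.6265 0.0355]
slice 0.203 52 [0.6156 0.0157] [ 0.6027 -0.0061] [0.6354 0.0397]
slice 0.163 59 [0.6126 0.0136] [ 0.5989 -0.0094] [0.6358 0.0412]
slice 0.119 77 [0.6088 0.015 ] [ 0.592  -0.0158] [0.6379 0.0489]
side coaster [0.6395 0.1452 0.0867] want d 0.092 minenc ((639.4422607421875, 145.27383422851562), 44.19700241088867)
side sg [ 0.4709 -0.1235  0.0866] want d 0.094 minenc ((471.3331604003906, -123.03015899658203), 44.06664276123047)
side so [0.4853 0.1493 0.1015] want d 0.102 minenc ((485.0648498535156, 149.28990173339844), 51.13859558105469)
side sb [0.4933 0.0241 0.1069] want d 0.11 minenc ((493.0887451171875, 24.043062210083008), 53.93540573120117)
can top [0.6233 0.0222 0.2483] [0.609  0.0006 0.2361] [0.6427 0.0376 0.2542] 190
slice 0.24 55 [0.6188 0.0281] [0.609 0.008] [0.6368 0.0361]
slice 0.203 124 [0.6195 0.0263] [ 0.604  -0.0054] [0.6502 0.0413]
slice 0.163 150 [0.6181 0.0273] [ 0.5987 -0.0065] [0.6549 0.0445]
slice 0.119 180 [0.6151 0.0296] [ 0.5932 -0.0124] [0.6555 0.0514]
```

View pics/crop_side.png

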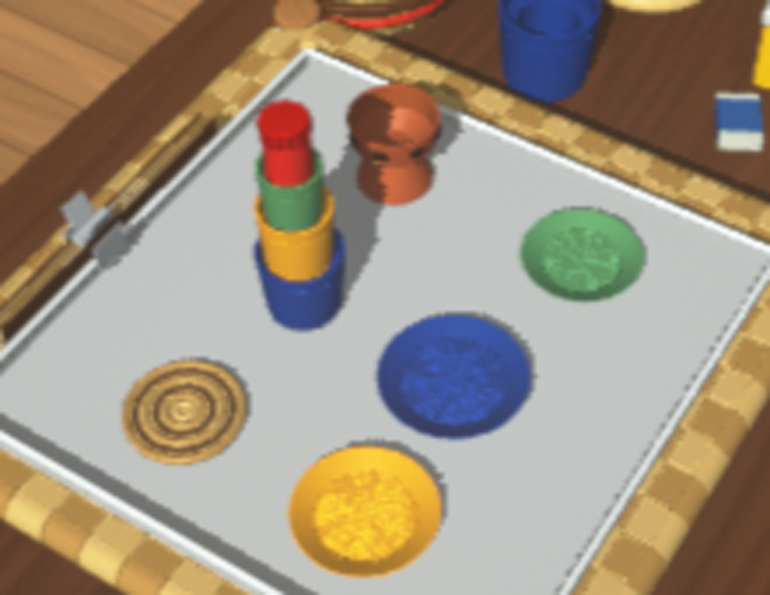

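The crop shows the whole stack (centre about (300,215) in the crop). Its blue bottom cup is clearly smaller than the blue mug off the tray at crop (550,50). The stack axis is about (.626,.018). The places are coaster (.639,.145), green (.470,-.123), ochre (.485,.149) and blue (.493,.024). Now I move above the stack, with the jaws along x.

```bash
python3 -m creep '[{"x":0.015,"y":0.02,"z":0.03,"spin":4},{"x":0.04,"y":0.06,"z":0.07,"spin":10},{"x":0.075,"y":0.1,"z":0.1,"spin":18},{"x":0.11,"y":0.15,"z":0.11,"spin":26},{"x":0.15,"y":0.2,"z":0.11,"spin":34},{"x":0.18,"y":0.25,"z":0.11,"spin":42},{"x":0.215,"y":0.3,"z":0.11,"spin":50},{"x":0.25,"y":0.35,"z":0.11,"spin":56},{"x":0.285,"y":0.4,"z":0.11,"spin":62},{"x":0.32,"y":0.445,"z":0.11,"spin":66},{"x":0.345,"y":0.48,"z":0.11,"spin":70},{"x":0.36,"y":0.5,"z":0.11,"spin":72.8}]' 0.06 15
python3 -m creep '[{"x":0.03,"y":0.04},{"x":0.06,"y":0.085},{"x":0.075,"y":0.11},{"x":0.0815,"y":0.115},{"x":0.0815,"y":0.115},{"x":0.0815,"y":0.115}]'
python3 - <<'E'
from h import *
for n in("wrist","top"):
    c=r.camera(n); cv2.imwrite(f"pics/{n}1.png",c["pixels"]); np.savez(n+"1.npz",**c)
print(r.read_state()["ee_pos"],r.read_state()["eef_rot"])
c=np.load("wrist1.npz");print(c["K"],-c["R"].T@c["t"],c["R"])
a=cv2.imread("pics/wrist1.png");b=cv2.imread("pics/top1.png");cv2.imwrite("pics/both1.png",cv2.resize(np.vstack([a,b]),(480,600)))
E
```

```text
time: 1.6
ee_pos: [0.5453, -0.0951, 0.3572]
eef_rot: [1.0, 0.002, -0.0, -0.0]
ft_force: [1.1, -0.8, 0.6]
width: 0.0599
[ 0.54538777 -0.09495781  0.35705612] [ 9.99997423e-01  2.16076484e-03 -2.78008327e-04 -6.39045900e-04]
[[309.70691629   0.         319.27834163]
 [  0.         309.70691629 203.76384331]
 [  0.           0.           1.        ]] [ 0.54590502 -0.0142347   0.49381789] [[ 9.99997210e-01  2.36182728e-03  4.71196428e-05]
 [ 2.24534978e-03 -9.56500648e-01  2.91721559e-01]
 [ 7.34065907e-04 -2.91720640e-01 -9.56503283e-01]]invalid input at $[0]: expected keys x, y, z, spin
```

View pics/both1.png

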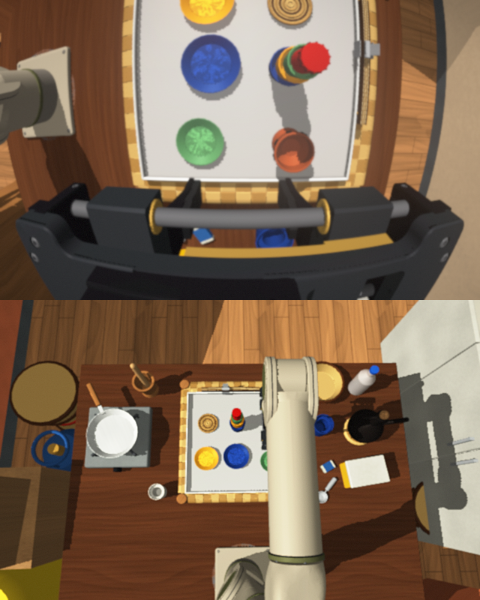

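The wrist view shows the stack (cap at wrist pixel about (404,77)) and all the places. The gripper's long side runs along the jaws (world x) and the camera is on +y, so this orientation keeps the body clear. I refine the positions from this view.

```bash
cat >> h.py <<'E'
def fcast(c,uv,z):
    f=c["K"][0,0]; d=np.array(uv,float)-c["K"][:2,2]; rr=np.hypot(*d); t=rr/f
    v=np.array([d[0]/rr*np.sin(t),d[1]/rr*np.sin(t),np.cos(t)]); v=c["R"].T@v; o=-c["R"].T@c["t"]
    return (o+v*(z-o[2])/v[2])[:2]
def circ(X):
    A=np.c_[2*X,np.ones(len(X))]; s=np.linalg.lstsq(A,(X**2).sum(1),rcond=None)[0]; return np.array([s[0],s[1],2*np.sqrt(s[2]+s[0]**2+s[1]**2)])
def wfit(c,col,box,z,amin=60):
    for q in blobs(c,col,box,amin)[:2]:
        X=np.array([fcast(c,u,z) for u in cv2.convexHull(q)[:,0]]); print(col,q[:,0].mean(0).round(),circ(X).round(4))
E
python3 - <<'E'
from h import *
c=dict(np.load("wrist1.npz"))
wfit(c,"red",(370,40,450,105),.248); wfit(c,"blue",(230,40,335,130),.073); wfit(c,"ochre",(230,0,330,40),.073); wfit(c,"green",(220,140,310,230),.073)
E
```

```text
red [416.  76.] [0.6232 0.0181 0.0375]
blue [282.  94.] [0.4961 0.0129 0.0838]
ochre [275.  11.] [0.4856 0.1486 0.0965]
green [266. 189.] [ 0.4704 -0.1223  0.0901]
```

```bash
python3 -m creep '[{"x":0.03,"y":0.03,"z":0,"spin":0},{"x":0.06,"y":0.07,"z":0,"spin":0},{"x":0.075,"y":0.1,"z":0,"spin":0},{"x":0.081,"y":0.113,"z":0,"spin":0},{"x":0.081,"y":0.113,"z":0,"spin":0},{"x":0.081,"y":0.113,"z":0,"spin":0}]'
python3 - <<'E'
from h import *
c=r.camera("wrist"); cv2.imwrite("pics/w2.png",c["pixels"]); np.savez("w2.npz",**c)
for col,z in (("red",.248),("green",.204),("ochre",.164),("blue",.120),("blue",.073),("green",.073),("ochre",.073)):
    print("z",z); wfit(c,col,(0,0,640,260),z)
E
```

```text
time: 2.45
ee_pos: [0.6253, 0.0137, 0.3578]
eef_rot: [1.0, -0.001, 0.0, 0.001]
ft_force: [-0.3, 0.5, -0.4]
width: 0.0601
z 0.248
red [320. 199.] [0.6268 0.023  0.039 ]
red [322. 254.] [ 0.6296 -0.0284  0.0244]
z 0.204
green [220. 247.] [ 0.5189 -0.0471  0.0525]
green [321. 180.] [0.6276 0.0207 0.0449]
z 0.164
ochre [220.  77.] [0.5161 0.1336 0.0714]
z 0.12
blue [226. 168.] [0.5076 0.0266 0.0839]
z 0.073
blue [226. 168.] [0.4926 0.018  0.0944]
z 0.073
green [220. 247.] [ 0.4704 -0.1111  0.0762]
green [321. 180.] [ 0.6281 -0.0127  0.0652]
z 0.073
ochre [220.  77.] [0.4858 0.1443 0.091 ]
```

```bash
python3 -m creep '[{"x":0.001,"y":0.003,"z":-0.03,"spin":0},{"x":0.001,"y":0.003,"z":-0.07,"spin":0},{"x":0.001,"y":0.003,"z":-0.105,"spin":0},{"x":0.001,"y":0.003,"z":-0.12,"spin":0},{"x":0.001,"y":0.003,"z":-0.122,"spin":0},{"x":0.001,"y":0.003,"z":-0.122,"spin":0}]'; python3 -m creep '[{"x":0,"y":0,"z":0,"spin":0},{"x":0,"y":0,"z":0,"spin":0},{"x":0,"y":0,"z":0,"spin":0},{"x":0,"y":0,"z":0,"spin":0},{"x":0,"y":0,"z":0,"spin":0}]' 0.025 12
```

```text
time: 3.25
ee_pos: [0.6272, 0.0187, 0.237]
eef_rot: [1.0, -0.0, 0.001, 0.0]
ft_force: [0.7, 0.1, 0.6]
width: 0.0597
time: 3.88
ee_pos: [0.6267, 0.0189, 0.2357]
eef_rot: [1.0, -0.0, 0.0, -0.0]
ft_force: [-0.7, -0.0, 1.4]
width: 0.0335
```

```bash
python3 -m creep '[{"x":0,"y":0,"z":0.01,"spin":0},{"x":0,"y":0,"z":0.03,"spin":0},{"x":0,"y":0,"z":0.05,"spin":0},{"x":0,"y":0,"z":0.055,"spin":0},{"x":0.002,"y":0.02,"z":0.055,"spin":0},{"x":0.006,"y":0.06,"z":0.055,"spin":0},{"x":0.01,"y":0.1,"z":0.055,"spin":0},{"x":0.012,"y":0.12,"z":0.03,"spin":0},{"x":0.012,"y":0.127,"z":-0.01,"spin":0},{"x":0.012,"y":0.127,"z":-0.05,"spin":0},{"x":0.012,"y":0.127,"z":-0.08,"spin":0},{"x":0.012,"y":0.127,"z":-0.08,"spin":0}]'
python3 - <<'E'
from h import *
for n in("side","wrist","top"):
    c=r.camera(n); cv2.imwrite(f"pics/{n}3.png",c["pixels"]); np.savez(n+"3.npz",**c)
a=cv2.imread("pics/side3.png")[110:310,180:440];b=cv2.imread("pics/wrist3.png")[100:330,180:480]
cv2.imwrite("pics/b3.png",np.vstack([cv2.resize(a,(390,300)),cv2.resize(b,(390,300))]))
print(r.read_state()["ee_pos"],r.read_state()["width"])
E
```

```text
time: 5.38
ee_pos: [0.6366, 0.1468, 0.1526]
eef_rot: [1.0, 0.001, -0.003, 0.0]
ft_force: [0.0, 0.0, -0.2]
width: 0.0338
[0.63903942 0.14695575 0.15705487] 0.03339752804174452
```

View pics/b3.png

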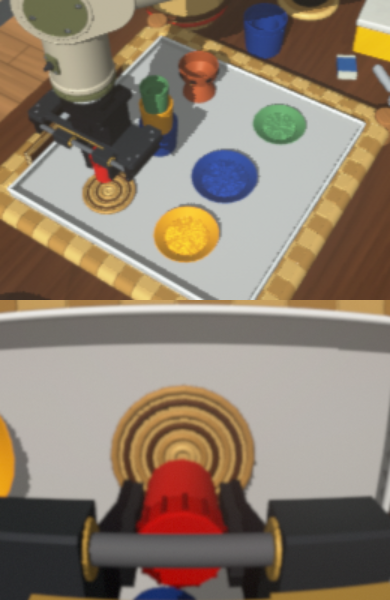

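The canister is held upright over the coaster (wrist crop: cap centre about x=180, coaster centre about x=182). I lower it.

```bash
python3 -m creep '[{"x":0,"y":-0.001,"z":-0.015,"spin":0},{"x":0,"y":-0.001,"z":-0.03,"spin":0},{"x":0,"y":-0.001,"z":-0.038,"spin":0},{"x":0,"y":-0.001,"z":-0.042,"spin":0},{"x":0,"y":-0.001,"z":-0.042,"spin":0},{"x":0,"y":-0.001,"z":-0.042,"spin":0}]'
python3 - <<'E'
from h import *
c=r.camera("side"); cv2.imwrite("pics/s4.png",c["pixels"]); s=r.read_state(); print(s["ee_pos"],s["ft_force"])
print([proj(c,[.6393,.145,z]).round(1) for z in(.066,.09)])
for q in blobs(c,"red",(225,190,290,260),5): print(q[:,0].min(0),q[:,0].max(0))
cv2.imwrite("pics/s4c.png",cv2.resize(c["pixels"][200:270,210:300],None,fx=5,fy=5))
E
```

```text
time: 6.28
ee_pos: [0.6388, 0.1449, 0.114]
eef_rot: [1.0, -0.0, 0.0, -0.0]
ft_force: [0.2, 0.0, -0.5]
width: 0.0336
[0.6388831  0.14497729 0.11407077] [ 0.02274629  0.7111349  -0.34471944]
[array([252.3, 236.8]), array([251., 231.])]
[242 223] [254 240]
```

View pics/s4c.png

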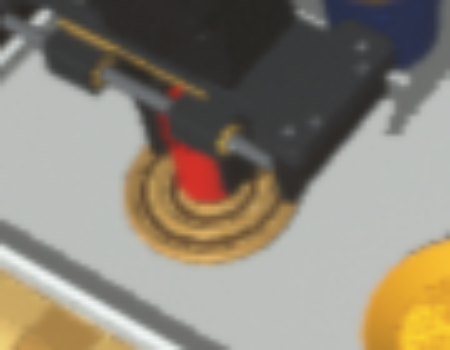

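```bash
python3 -m creep '[{"x":0,"y":0,"z":-0.002,"spin":0},{"x":0,"y":0,"z":-0.004,"spin":0},{"x":0,"y":0,"z":-0.0045,"spin":0},{"x":0,"y":0,"z":-0.0045,"spin":0}]'; python3 -m creep '[{"x":0,"y":0,"z":0,"spin":0},{"x":0,"y":0,"z":0,"spin":0},{"x":0,"y":0,"z":0,"spin":0},{"x":0,"y":0,"z":0.02,"spin":0},{"x":0,"y":0,"z":0.05,"spin":0},{"x":0,"y":0,"z":0.1,"spin":0},{"x":0,"y":0,"z":0.15,"spin":0},{"x":0,"y":-0.03,"z":0.2,"spin":0},{"x":0,"y":-0.07,"z":0.21,"spin":0},{"x":-0.006,"y":-0.11,"z":0.19,"spin":0},{"x":-0.012,"y":-0.127,"z":0.17,"spin":0},{"x":-0.012,"y":-0.127,"z":0.16,"spin":0}]' 0.06;  python3 - <<'E'
from h import *
s=r.read_state(); print(s["ee_pos"])
cs={n:r.camera(n) for n in("side","wrist")}
for n in cs: cv2.imwrite(f"pics/{n}5.png",cs[n]["pixels"])
np.savez("w5.npz",**cs["wrist"])
c=cs["wrist"]; wfit(c,"green",(280,120,360,260),.204); wfit(c,"red",(200,0,440,260),.122)
cv2.imwrite("pics/b5.png",np.vstack([cv2.resize(cs["side"]["pixels"][110:310,180:440],(390,300)),cv2.resize(c["pixels"][0:330,140:500],(390,300))]))
E
```

```text
time: 6.82
ee_pos: [0.6386, 0.1449, 0.109]
eef_rot: [1.0, -0.0, -0.0, 0.0]
ft_force: [-0.3, -0.1, -0.6]
width: 0.0337
time: 8.32
ee_pos: [0.6264, 0.0162, 0.2695]
eef_rot: [1.0, -0.001, 0.0, 0.0]
ft_force: [0.2, -0.3, 0.2]
width: 0.06
[0.6263506  0.01624613 0.2695497 ]
green [320. 225.] [0.6274 0.0213 0.0493]
red [332.  64.] [0.6388 0.1432 0.0343]
```

View pics/b5.png

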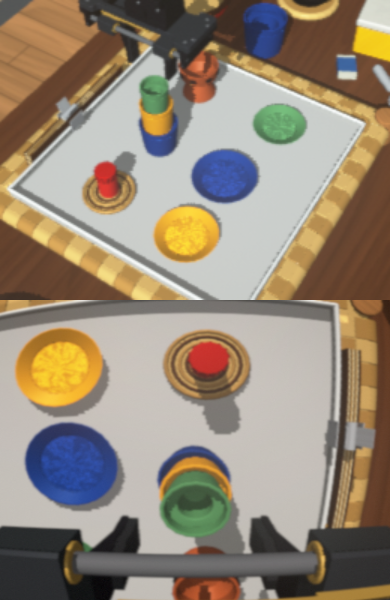

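The canister stands centred on the coaster, and the rest of the stack is undisturbed. Next is the green cup (wrist crop (195,500)).

```bash
python3 -m creep '[{"x":0.0005,"y":0.002,"z":-0.02,"spin":0},{"x":0.0005,"y":0.002,"z":-0.045,"spin":0},{"x":0.0005,"y":0.002,"z":-0.065,"spin":0},{"x":0.0005,"y":0.002,"z":-0.076,"spin":0},{"x":0.0005,"y":0.002,"z":-0.076,"spin":0},{"x":0.0005,"y":0.002,"z":-0.076,"spin":0}]' 0.072; python3 -m creep '[{"x":0,"y":0,"z":0,"spin":0},{"x":0,"y":0,"z":0,"spin":0},{"x":0,"y":0,"z":0,"spin":0},{"x":0,"y":0,"z":0,"spin":0},{"x":0,"y":0,"z":0,"spin":0}]' 0.035 15
```

```text
time: 9.18
ee_pos: [0.6275, 0.02, 0.1939]
eef_rot: [1.0, -0.0, 0.001, -0.0]
ft_force: [0.1, 0.3, 0.1]
width: 0.0719
time: 9.8
ee_pos: [0.6271, 0.0199, 0.1932]
eef_rot: [1.0, -0.0, 0.0, 0.0]
ft_force: [-0.3, -0.6, 1.9]
width: 0.0445
```

```bash
python3 -m creep '[{"x":0,"y":0,"z":0.008,"spin":0},{"x":0,"y":0,"z":0.025,"spin":0},{"x":0,"y":0,"z":0.045,"spin":0},{"x":-0.005,"y":-0.003,"z":0.05,"spin":0},{"x":-0.03,"y":-0.025,"z":0.05,"spin":0},{"x":-0.065,"y":-0.058,"z":0.05,"spin":0},{"x":-0.1,"y":-0.09,"z":0.05,"spin":0},{"x":-0.135,"y":-0.122,"z":0.04,"spin":0},{"x":-0.153,"y":-0.139,"z":0.01,"spin":0},{"x":-0.157,"y":-0.143,"z":-0.03,"spin":0},{"x":-0.157,"y":-0.143,"z":-0.06,"spin":0},{"x":-0.157,"y":-0.143,"z":-0.07,"spin":0}]'; python3 -m creep '[{"x":0,"y":0,"z":0,"spin":0},{"x":0,"y":0,"z":0,"spin":0}]'
python3 - <<'E'
from h import *
s=r.read_state(); print(s["ee_pos"],s["ft_force"])
cs={n:r.camera(n) for n in("side","wrist")}
np.savez("w6.npz",**cs["wrist"])
cv2.imwrite("pics/b6.png",np.vstack([cv2.resize(cs["side"]["pixels"][150:230,320:420],(480,360-60)),cv2.resize(cs["wrist"]["pixels"][100:330,180:480],(480,300))]))
E
```

```text
time: 11.3
ee_pos: [0.4689, -0.1231, 0.1218]
eef_rot: [1.0, -0.0, -0.001, -0.0]
ft_force: [-0.2, -0.0, -0.1]
width: 0.0443
time: 11.55
ee_pos: [0.4709, -0.1232, 0.1243]
eef_rot: [1.0, -0.0, 0.001, 0.0]
ft_force: [0.3, 0.4, -0.7]
width: 0.0446
[ 0.47092998 -0.12319905  0.12434904] [ 0.33718727  0.40382662 -0.68174313]
```

View pics/b6.png

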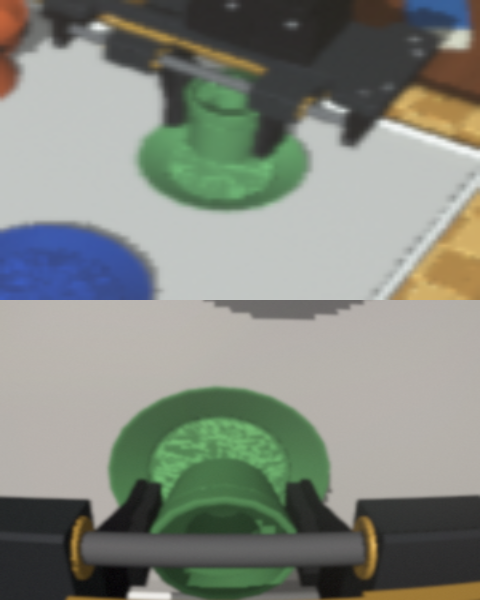

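Run:
```python
from h import *
c=dict(np.load("w6.npz"))
for u in ((322,290),(322,252),(322,327)): print(u,fcast(c,u,.135).round(4))
h=cv2.cvtColor(c["pixels"],cv2.COLOR_BGR2HSV); S=(h[...,1]>75).astype(np.uint8)
# saucer rows: left/right edges at z .073
for v in (180,190,200,210,220):
    w=np.where(S[v,220:420])[0]+220; a,b=fcast(c,(w[0],v),.073),fcast(c,(w[-1],v),.073); print(v,w[0],w[-1],((a+b)/2).round(4))
w=np.where(S[140:220,317])[0]+140; print("saucer far y",fcast(c,(317,w[0]),.073)-[0,.047])
```

```text
(322, 290) [ 0.4729 -0.1238]
(322, 252) [ 0.4729 -0.1034]
(322, 327) [ 0.473  -0.1471]
180 277 356 [ 0.4701 -0.0842]
190 265 368 [ 0.4701 -0.0906]
200 257 375 [ 0.4697 -0.0972]
210 253 380 [ 0.47   -0.1039]
220 250 383 [ 0.47   -0.1108]
saucer far y [ 0.47047853 -0.12369207]
```

```bash
python3 -m creep '[{"x":-0.001,"y":0.001,"z":-0.006,"spin":0},{"x":-0.0015,"y":0.001,"z":-0.011,"spin":0},{"x":-0.0015,"y":0.001,"z":-0.014,"spin":0},{"x":-0.0015,"y":0.001,"z":-0.0155,"spin":0},{"x":-0.0015,"y":0.001,"z":-0.0165,"spin":0},{"x":-0.0015,"y":0.001,"z":-0.0165,"spin":0},{"x":-0.0015,"y":0.001,"z":-0.0165,"spin":0}]'
```

```text
time: 12.52
ee_pos: [0.4687, -0.1222, 0.1067]
eef_rot: [1.0, -0.0, 0.0, 0.0]
ft_force: [-0.3, -0.2, -1.3]
width: 0.0445
```

```bash
python3 -m creep '[{"x":0,"y":0,"z":-0.0005,"spin":0},{"x":0,"y":0,"z":-0.001,"spin":0},{"x":0,"y":0,"z":-0.001,"spin":0}]'; python3 -m creep '[{"x":0,"y":0,"z":0,"spin":0},{"x":0,"y":0,"z":0,"spin":0},{"x":0,"y":0,"z":0,"spin":0},{"x":0,"y":0,"z":0.015,"spin":0},{"x":0,"y":0,"z":0.05,"spin":0},{"x":0,"y":0,"z":0.1,"spin":0},{"x":0.01,"y":0.01,"z":0.14,"spin":0},{"x":0.05,"y":0.045,"z":0.15,"spin":0},{"x":0.09,"y":0.08,"z":0.15,"spin":0},{"x":0.13,"y":0.115,"z":0.15,"spin":0},{"x":0.155,"y":0.138,"z":0.14,"spin":0},{"x":0.1585,"y":0.141,"z":0.125,"spin":0}]' 0.06;  python3 - <<'E'
from h import *
s=r.read_state(); print(s["ee_pos"])
cs={n:r.camera(n) for n in("side","wrist")}
np.savez("w7.npz",**cs["wrist"])
c=cs["wrist"]; wfit(c,"ochre",(280,160,360,260),.164); wfit(c,"red",(200,0,440,160),.122)
c=cs["side"]; wfit
cv2.imwrite("pics/b7.png",np.vstack([cv2.resize(c["pixels"][110:310,180:440],(390,300)),cv2.resize(cs["wrist"]["pixels"][0:330,140:500],(390,300))]))
E
```

```text
time: 12.9
ee_pos: [0.4686, -0.1221, 0.1056]
eef_rot: [1.0, -0.0, 0.0, -0.0]
ft_force: [0.4, -0.7, -2.7]
width: 0.0444
time: 14.4
ee_pos: [0.6281, 0.0215, 0.231]
eef_rot: [1.0, 0.001, 0.001, -0.001]
ft_force: [-0.9, 0.4, -0.4]
width: 0.0603
[0.6280973  0.02147908 0.23103819]
ochre [318. 224.] [0.6273 0.0199 0.0548]
red [334.  60.] [0.6387 0.143  0.0349]
```

View pics/b7.png

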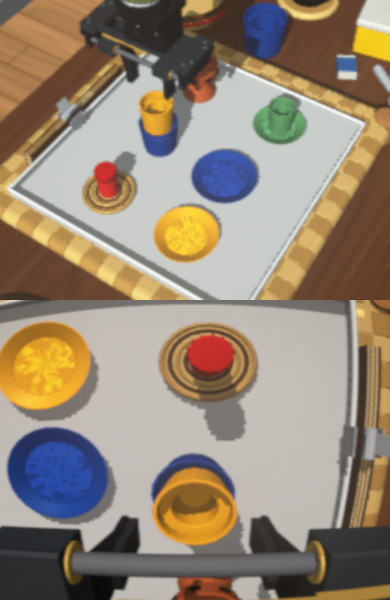

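The green cup stands upright on its saucer (side crop (281,115)). Next is the ochre cup (wrist crop (195,505)).

```bash
python3 -m creep '[{"x":0,"y":0,"z":-0.02,"spin":0},{"x":0,"y":0,"z":-0.045,"spin":0},{"x":0,"y":0,"z":-0.065,"spin":0},{"x":0,"y":0,"z":-0.08,"spin":0},{"x":0,"y":0,"z":-0.08,"spin":0},{"x":0,"y":0,"z":-0.08,"spin":0}]' 0.08; python3 -m creep '[{"x":0,"y":0,"z":0,"spin":0},{"x":0,"y":0,"z":0,"spin":0},{"x":0,"y":0,"z":0,"spin":0},{"x":0,"y":0,"z":0,"spin":0},{"x":0,"y":0,"z":0,"spin":0}]' 0.044 15
```

```text
time: 15.25
ee_pos: [0.6275, 0.019, 0.1513]
eef_rot: [1.0, -0.0, 0.001, -0.0]
ft_force: [0.1, 1.1, 0.4]
width: 0.08
time: 15.88
ee_pos: [0.6271, 0.0189, 0.1507]
eef_rot: [1.0, -0.0, 0.0, -0.0]
ft_force: [-0.5, -0.2, 1.5]
width: 0.0542
```

```bash
python3 -m creep '[{"x":0,"y":0,"z":0.008,"spin":0},{"x":0,"y":0,"z":0.025,"spin":0},{"x":0,"y":0,"z":0.045,"spin":0},{"x":-0.005,"y":0.003,"z":0.05,"spin":0},{"x":-0.03,"y":0.025,"z":0.05,"spin":0},{"x":-0.06,"y":0.055,"z":0.05,"spin":0},{"x":-0.095,"y":0.085,"z":0.05,"spin":0},{"x":-0.125,"y":0.115,"z":0.04,"spin":0},{"x":-0.139,"y":0.127,"z":0.02,"spin":0},{"x":-0.142,"y":0.13,"z":-0.005,"spin":0},{"x":-0.142,"y":0.13,"z":-0.02,"spin":0},{"x":-0.142,"y":0.13,"z":-0.027,"spin":0}]'; python3 -m creep '[{"x":0,"y":0,"z":0,"spin":0},{"x":0,"y":0,"z":0,"spin":0}]'
cat >> h.py <<'E'
def held(rimz,d,tag,c0):
    c=r.camera("wrist"); np.savez(tag+".npz",**c); s=r.read_state(); print(s["ee_pos"],s["ft_force"])
    S=(cv2.cvtColor(c["pixels"],cv2.COLOR_BGR2HSV)[...,1]>75).astype(np.uint8)
    for v in range(160,230,12):
        w=np.where(S[v,200:440])[0]+200
        if len(w)>20: a,b=fcast(c,(w[0],v),.073),fcast(c,(w[-1],v),.073); print(v,w[0],w[-1],"mid",((a+b)/2).round(4),"chord",(b-a)[0].round(4))
    w=np.where(S[120:220,c0])[0]+120; print("saucer centre y from far edge",fcast(c,(c0,w[0]),.073)[1]-d/2)
    cv2.imwrite(f"pics/{tag}.png",cv2.resize(c["pixels"][100:330,180:480],None,fx=2,fy=2)); return c
E
python3 -c "
from h import *
held(.14,.102,'w8',317)"
```

```text
time: 17.38
ee_pos: [0.485, 0.1485, 0.123]
eef_rot: [1.0, -0.0, -0.0, 0.0]
ft_force: [-0.2, -0.2, -0.8]
width: 0.0537
time: 17.62
ee_pos: [0.4856, 0.1489, 0.1242]
eef_rot: [1.0, -0.0, 0.0, -0.0]
ft_force: [0.8, -1.2, -1.2]
width: 0.0539
[0.48560237 0.14891707 0.12421667] [-0.102254   -0.03933119 -1.13008833]
172 275 359 mid [0.4852 0.1931] chord 0.0521
184 260 373 mid [0.4848 0.1855] chord 0.0711
196 251 382 mid [0.4847 0.1777] chord 0.0837
208 246 388 mid [0.485  0.1696] chord 0.092
220 243 391 mid [0.485  0.1613] chord 0.0973
saucer centre y from far edge 0.1488666828085142
```

View pics/w8.png

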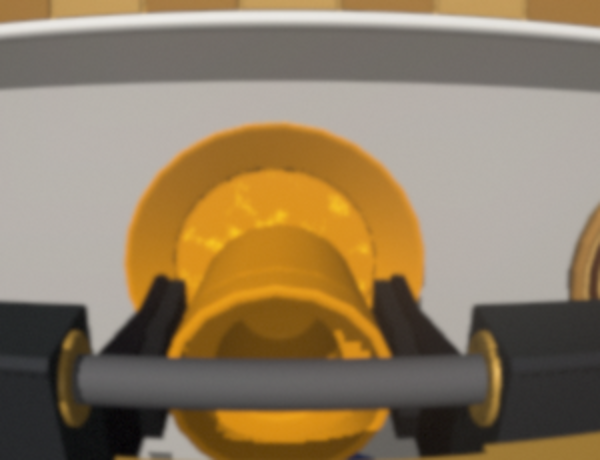

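The cup sits centred over the ochre saucer (crop: cup x≈280, saucer x≈276; saucer centre (.485,.149)). I lower it.

```bash
python3 -m creep '[{"x":0,"y":-0.0005,"z":-0.006,"spin":0},{"x":-0.001,"y":-0.0005,"z":-0.011,"spin":0},{"x":-0.001,"y":-0.0005,"z":-0.014,"spin":0},{"x":-0.001,"y":-0.0005,"z":-0.0155,"spin":0},{"x":-0.001,"y":-0.0005,"z":-0.0165,"spin":0},{"x":-0.001,"y":-0.0005,"z":-0.017,"spin":0},{"x":-0.001,"y":-0.0005,"z":-0.017,"spin":0}]'
```

```text
time: 18.55
ee_pos: [0.4842, 0.1485, 0.1068]
eef_rot: [1.0, -0.0, 0.0, -0.0]
ft_force: [-1.3, -1.1, 0.7]
width: 0.054
```

```bash
python3 -m creep '[{"x":0,"y":0,"z":0,"spin":0},{"x":0,"y":0,"z":0,"spin":0},{"x":0,"y":0,"z":0,"spin":0},{"x":0,"y":0,"z":0.015,"spin":0},{"x":0,"y":0,"z":0.05,"spin":0},{"x":0,"y":0,"z":0.09,"spin":0},{"x":0.01,"y":-0.01,"z":0.11,"spin":0},{"x":0.045,"y":-0.042,"z":0.11,"spin":0},{"x":0.085,"y":-0.078,"z":0.11,"spin":0},{"x":0.12,"y":-0.11,"z":0.11,"spin":0},{"x":0.14,"y":-0.126,"z":0.1,"spin":0},{"x":0.143,"y":-0.1295,"z":0.09,"spin":0}]' 0.072;  python3 - <<'E'
from h import *
s=r.read_state(); print(s["ee_pos"])
cs={n:r.camera(n) for n in("side","wrist")}
np.savez("w9.npz",**cs["wrist"])
c=cs["wrist"]; wfit(c,"blue",(280,140,360,270),.120); wfit(c,"red",(200,0,440,160),.122)
c=cs["side"]
cv2.imwrite("pics/b9.png",np.vstack([cv2.resize(c["pixels"][110:310,180:440],(390,300)),cv2.resize(cs["wrist"]["pixels"][0:330,140:500],(390,300))]))
E
```

```text
time: 20.05
ee_pos: [0.6279, 0.0176, 0.1967]
eef_rot: [1.0, -0.001, 0.0, -0.0]
ft_force: [-0.3, 0.5, -0.5]
width: 0.0719
[0.62792858 0.01756692 0.19667183]
blue [321. 236.] [0.6272 0.0128 0.0548]
red [336.  52.] [0.639  0.1426 0.0359]
```

View pics/b9.png

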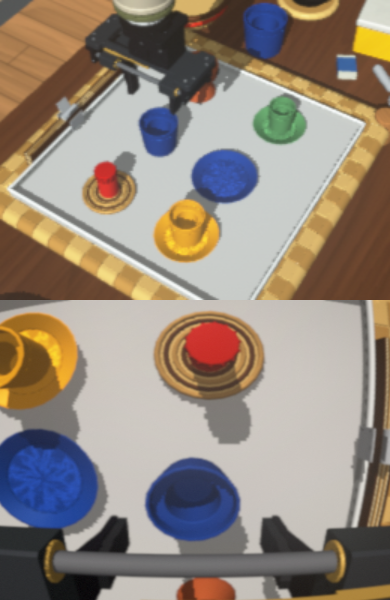

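The ochre cup stands on its saucer. Last is the blue cup (wrist crop (193,498)).

```bash
python3 -m creep '[{"x":0,"y":0.001,"z":0,"spin":0},{"x":0,"y":0.001,"z":-0.02,"spin":0},{"x":0,"y":0.001,"z":-0.045,"spin":0},{"x":0,"y":0.001,"z":-0.07,"spin":0},{"x":0,"y":0.001,"z":-0.085,"spin":0},{"x":0,"y":0.001,"z":-0.094,"spin":0},{"x":0,"y":0.001,"z":-0.094,"spin":0},{"x":0,"y":0.001,"z":-0.094,"spin":0}]' 0.087; python3 -m creep '[{"x":0,"y":0,"z":0,"spin":0},{"x":0,"y":0,"z":0,"spin":0},{"x":0,"y":0,"z":0,"spin":0},{"x":0,"y":0,"z":0,"spin":0},{"x":0,"y":0,"z":0,"spin":0}]' 0.052 18
```

```text
time: 21.15
ee_pos: [0.6276, 0.02, 0.1034]
eef_rot: [1.0, -0.0, 0.001, -0.0]
ft_force: [0.2, -0.4, 0.2]
width: 0.0872
time: 21.78
ee_pos: [0.627, 0.0199, 0.1028]
eef_rot: [1.0, -0.0, -0.0, 0.0]
ft_force: [-2.1, 0.5, 3.2]
width: 0.0638
```

```bash
python3 -m creep '[{"x":0,"y":0,"z":0.008,"spin":0},{"x":0,"y":0,"z":0.025,"spin":0},{"x":0,"y":0,"z":0.038,"spin":0},{"x":-0.01,"y":0,"z":0.04,"spin":0},{"x":-0.035,"y":0.001,"z":0.04,"spin":0},{"x":-0.065,"y":0.002,"z":0.04,"spin":0},{"x":-0.095,"y":0.003,"z":0.04,"spin":0},{"x":-0.12,"y":0.004,"z":0.035,"spin":0},{"x":-0.131,"y":0.004,"z":0.028,"spin":0},{"x":-0.134,"y":0.004,"z":0.021,"spin":0},{"x":-0.134,"y":0.004,"z":0.021,"spin":0},{"x":-0.134,"y":0.004,"z":0.021,"spin":0}]'; python3 -c "
from h import *
held(.14,.110,'w10',317)"
```

```text
time: 23.28
ee_pos: [0.4938, 0.024, 0.1236]
eef_rot: [1.0, -0.0, 0.0, -0.0]
ft_force: [0.2, 0.5, -2.4]
width: 0.0637
[0.49368978 0.02406739 0.12366926] [ 0.39742131  0.51303024 -1.01035024]
160 288 344 mid [0.4926 0.0758] chord 0.0342
172 266 367 mid [0.4929 0.0684] chord 0.0626
184 254 380 mid [0.4932 0.0608] chord 0.0793
196 245 388 mid [0.4928 0.053 ] chord 0.0913
208 240 393 mid [0.4927 0.0449] chord 0.0991
220 238 395 mid [0.4927 0.0367] chord 0.1032
saucer centre y from far edge 0.04511607411633194
```

View pics/w10.png

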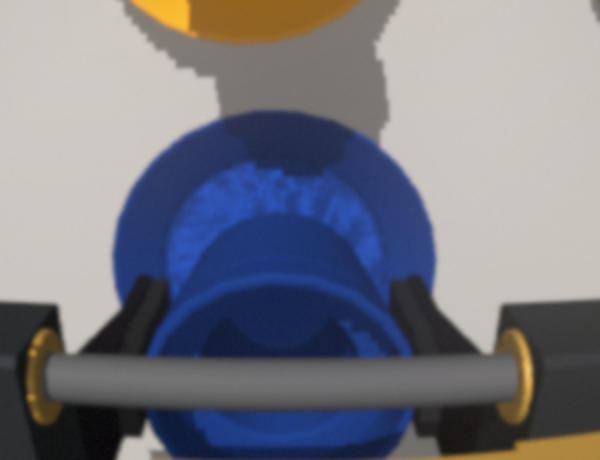

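```bash
python3 -m creep '[{"x":-0.001,"y":-0.001,"z":-0.006,"spin":0},{"x":-0.001,"y":-0.001,"z":-0.011,"spin":0},{"x":-0.001,"y":-0.001,"z":-0.014,"spin":0},{"x":-0.001,"y":-0.001,"z":-0.0155,"spin":0},{"x":-0.001,"y":-0.001,"z":-0.0165,"spin":0},{"x":-0.001,"y":-0.001,"z":-0.0165,"spin":0},{"x":-0.001,"y":-0.001,"z":-0.0165,"spin":0}]'
```

```text
time: 24.2
ee_pos: [0.4921, 0.023, 0.1076]
eef_rot: [1.0, -0.0, 0.0, 0.0]
ft_force: [-2.9, 0.9, 5.4]
width: 0.0638
```

Contact (5 N): release, rise and step aside.

```bash
python3 -m creep '[{"x":0,"y":0,"z":0,"spin":0},{"x":0,"y":0,"z":0,"spin":0},{"x":0,"y":0,"z":0,"spin":0},{"x":0,"y":0,"z":0.015,"spin":0},{"x":0,"y":0,"z":0.05,"spin":0},{"x":0,"y":0,"z":0.1,"spin":0},{"x":0,"y":0,"z":0.15,"spin":0},{"x":0.01,"y":-0.03,"z":0.2,"spin":0},{"x":0.03,"y":-0.07,"z":0.24,"spin":0},{"x":0.04,"y":-0.1,"z":0.25,"spin":0},{"x":0.05,"y":-0.11,"z":0.25,"spin":0},{"x":0.05,"y":-0.11,"z":0.25,"spin":0}]' 0.082;  python3 - <<'E'
from h import *
s=r.read_state(); print(s["ee_pos"],s["ft_force"])
cs={n:r.camera(n) for n in("side","wrist")}
c=cs["wrist"]; np.savez("w11.npz",**c); np.savez("s11.npz",**cs["side"])
P=cloud(cs["side"])
for nm,g,h,d in (("can",(.639,.145),.122,.0345),("green",(.470,-.123),.117,.047),("ochre",(.485,.149),.121,.056),("blue",(.493,.023),.125,.066)):
    M=(np.hypot(P[...,0]-g[0],P[...,1]-g[1])<.045)&(abs(P[...,2]-h)<.006); X=P[M]
    if len(X)>10: e=cv2.minEnclosingCircle((X[:,:2]*1000).astype(np.float32)); print(nm,len(X),e,"want dia",d,"ztop",np.percentile(X[:,2],90),h)
cv2.imwrite("pics/b11.png",np.vstack([cv2.resize(cs["side"]["pixels"][110:310,180:440],(390,300)),cv2.resize(c["pixels"][0:330,140:500],(390,300))]))
E
```

```text
time: 25.7
ee_pos: [0.5421, -0.0867, 0.3565]
eef_rot: [1.0, -0.0, -0.0, -0.001]
ft_force: [-0.5, 0.6, 0.6]
width: 0.0816
[ 0.54214598 -0.08665943  0.35650984] [-0.54678452  0.63657114  0.64242603]
can 156 ((637.8131713867188, 143.76849365234375), 18.727005004882812) want dia 0.0345 ztop 0.12408625795096448 0.122
green 99 ((469.23779296875, -124.1054458618164), 25.80529022216797) want dia 0.047 ztop 0.11941632213197857 0.117
ochre 148 ((484.4053955078125, 145.66268920898438), 28.851049423217773) want dia 0.056 ztop 0.12272913694529947 0.121
blue 156 ((492.8464660644531, 20.639808654785156), 33.33510208129883) want dia 0.066 ztop 0.1261879491594678 0.125
```

View pics/b11.png

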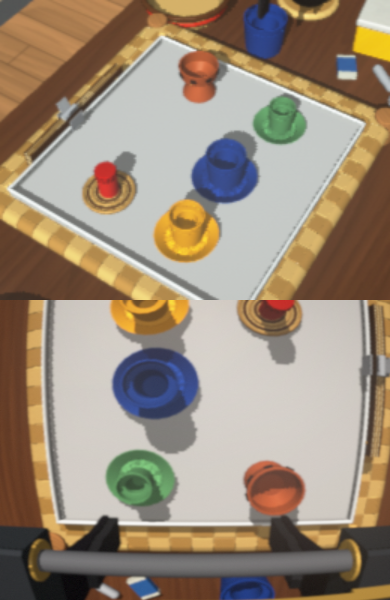

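All four pieces stand upright. The measured rim centres are within about 4 mm of their places, the heights are as expected, and the gripper is clear. I hand the job in.

```bash
python3 -c "
from bench import r
print(r.close_job())"
```

```text
the job is handed in; nothing more can be done
None
```

I took the stack apart from the top and placed all four pieces: the red canister on the coaster, then the green, ochre and blue cups on their own saucers. I lowered each one until it stood before letting go, and handed the job in at about 26 s of the 99 s allowed.

- **Position:** in the last side-camera depth check, every piece was upright and within about 4 mm of the centre of its place (limit 10 mm).
- **Height:** the tops were 1–2.5 mm above the expected values. That is similar to the camera's 2 mm calibration error.
- **Touch:** the wrist force clearly showed the blue cup touching its saucer, at about 5 N. For the canister and the green and ochre cups it stayed near the sensor noise, so I judged their seating by height and by the pictures.
- **Coaster, saucers and burner:** they showed no visible movement in the pictures. I re-measured the saucers in the wrist view just before each cup was placed, but measured nothing again after the final release.
- **Disagreements:** an automatic reading of the blue saucer's centre came out about 2 cm off, because the ochre saucer was also in view. I used its width at several heights instead, which agreed with the first measurement.

The hand-in gave no verdict.

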